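# Show the eight-sided board to the camera

### The job

One of the three wooden serving boards standing in the rack on the island is to be shown in a kitchen video: take the eight-sided one (the widest) out of the rack and hold it up in the air in front of the camera on the little tripod, handle up, its flat face square to the lens (the camera looks a little upward, so lean the board to match), the middle of its eight-sided part on the lens axis and 15 cm from the front of the lens. Either face will do. Finish while still holding it there, still, touching nothing else, and leave the other boards, the camera and everything else on the counter as they are.

Things in the scene. Friction and masses are not known exactly. Their poses are not given: they have to be found in the camera images.
- eight_board: Eight-sided wooden board, the widest of three, 14 mm thick, 125 mm across flats, standing on one flat in any slot of the rack, handle up; 195 mm tall, 0.14 to 0.28 kg. Handle 28 mm wide (y), 14 mm thick (x), from 125 to 195 mm above the foot. Origin: middle of the foot; x normal to the faces, y across, z up along the handle.
- board_centre (a point): Centre of the eight-sided part of that board, 62.5 mm above its foot along the board's z, at mid-thickness. Axes as the board's.
- board_handle (a point): Point in the handle of that board, 170 mm above its foot (25 mm below the handle's end), a good place to pinch it across its 14 mm thickness. Axes as the board's.
- slim_board: The slimmest board: rectangle 60 mm wide and 110 mm high, handle as above, 180 mm tall in all, 14 mm thick. Axes and origin as for the eight-sided board. Leave it in the rack.
- square_board: The nearly square board: 90 mm wide and 100 mm high, handle as above, 170 mm tall in all, 14 mm thick. Axes and origin as for the eight-sided board. Leave it in the rack.
- rack: Fixed wooden rack: plate 220 (x) by 140 mm (y), 12 mm thick, three slots at x = -70, 0, 70 mm. Each board stands on the plate between two pairs of dowels, 8 mm thick, ending 52 mm above the counter, 1.5 mm play on each side: lift it straight up by over 45 mm to clear them. Origin: underside of the plate, centre; a board's x is the rack's x.
- lens (a point): Centre of the front of the camera's lens (barrel 54 mm across). x: the line of sight, out of the lens, 0.05 to 0.35 rad upward; y: the camera's left, level; z: up across the lens. The board is shown rightly when its centre is at (150, 0, 0) mm in this frame, its z along this z and its x along this x or against it.
- tripod: Fixed small black tripod, legs within 80 mm of its origin (on the counter, under the column); x: the way the camera looks, level. The black camera on it (100 mm wide, 62 high, 34 deep, lens barrel 38 long) has its lens 124 to 169 mm above the counter; its head is stiff but can be pushed out of place.
- ramekin: White bowl, 80 mm across, 45 mm high, a bystander between rack and camera. Origin under its centre.
- pepper_mill: Dark wooden pepper mill, 54 mm across, 152 mm high, bystander. Origin under its centre.
- oil_bottle: Green glass bottle, 60 mm across, 210 mm high, bystander. Origin under its centre.
- salt_jar: Glass jar with brass lid, 72 mm across, 90 mm high, bystander. Origin under its centre.
- mug: Blue mug, 80 mm across, 90 mm high, handle at its y side, bystander. Origin under its centre.
- timer: White kitchen timer, a block 60 x 60 x 50 mm, bystander. Origin under its centre.
There are look-alikes about, which are no part of the job. Leave any green, orange or white look-alike of the eight_board alone.

How it is judged:
By the outcome, as a careful person would: the job done as asked, in the order asked, and still so for the second after the job is handed in, while the arm keeps its last pose, push and grip.
It also fails if it takes over 32 s, if anything falls off the work surface, if the arm or the gripper's body presses on something with over 40 N, if the wrist force passes 120 N, or if a joint passes its speed limit or range.

### The arm

A 6-joint arm with a two-finger parallel gripper is mounted at the origin on the work surface. World frame = base frame: x ahead of the robot, y to its left, z up, the work surface at z = 0. Lengths are in m, angles in rad, forces in N, time in s.
With the tool pointing down it reaches from about 0.35 to 0.775 m from the base axis. Payload 5.5 kg.
Tool frame: the origin (TCP) lies at the very end of the fingers, on their centre line; the grasp point (between the pads) lies 19 mm behind it; x points along the fingers, y is the direction in which the jaws open and shut, and the axes are right-handed (so a half turn about x gives the same grasp; the last joint's range is limited). The gripper opens to 85 mm and grips with 20 to 120 N. Pads are 22 mm wide; open, the fingers measure 114 mm over their backs; the gripper's body (76 mm by 85 mm) begins 54 mm behind the grasp point. The pads swing forward as they close: fully open they stand 13 mm farther back than shut.
Start: joints at [1.078, 0.313, 0.046, 1.304, 0, 1.431], TCP at [0.199, 0.54, 0.231] pointing down, gripper open.
Joint ranges: [-2.76, 2.76], [-0.86, 1.69], [-1.03, 1.26], [-2.2, 2.34], [-1.47, 1.5], [-3.14, 3.14]. Speed limits (rad/s): [2.57, 2.57, 3.14, 3.14, 3.14, 3.14].

### API

Orientations are given as a unit quaternion [w, x, y, z].
In Python, from workcell import env gives the robot as it stands.
- The arm moves only by the tool drive_tool, never from a script. Its argument "plan" is a list that holds one entry, the list of rows, each a list of 7 numbers: the shift along the tool's x, y, z in cm, then the turn, a rotation vector about the tool's x, y, z in degrees, then the opening, from 0 (shut) to 1 (fully open). In form: [[[tx, ty, tz, wx, wy, wz, fingers], ...]]. A call has exactly 5 rows; each row shifts and turns the commanded pose from where the row before left it, along the tool's axes as they then stand; what a row does not reach is not made up. A row lasts 1/12 s, in which the tool goes at most 41.7 mm and 7.16 degrees, less where a joint would pass 70% of its speed; a pose out of reach is approached as far as the arm can. A call with a gripper value outside its range is refused whole. The fingers move at their own pace and stop on an object; "squeeze" is the grip in N (left out, the last holds). Time passes only in rows, so rows that do not move let the fingers close, or fill a call up. It gives the time, the measured TCP pose, the force and the opening at its end, in the units of the state.
- env.get_state(): the state, without advancing time (a new reading comes with each control period).
- env.read_camera(name): name is "scene" or "top" or "wrist"; returns the picture (420x560x3 uint8, red, green, blue); there is no depth.
- env.camera_model(name): a dict with "camera_matrix" (3x3 intrinsics, pixels), "k1" (the pictures are not rectified: a ray, as slopes to the right and down, at radius r is drawn at 1 + k1 r^2 times it, then the intrinsics apply), "camera_from_world" (4x4, takes a point from world to camera coordinates); the wrist camera has in their place "T_tool_cam" (4x4, takes a point from camera to tool coordinates, whose origin is the TCP and whose axes are the tool frame's). Camera axes: x right, y down, z forward; pixel columns grow to the right and rows downward; lengths in m; the calibration is good to about 2 mm. A picture is of the moment at which its call begins: read the wrist's pose just before it. camera_model takes no time and is no camera call.
- env.hand_in(): hands the job in, once; it reports no verdict.
The state is a dict: "clock": time; "joint_pos": joint angles; "qvel": joint speeds; "tau": joint torques, N m; "tcp_pos": TCP position; "orientation": TCP orientation; "wrist_force": force on the tool from outside, world axes, zero at the start; "ft_torque": the same for the moment, N m; "finger_gap": finger opening in m.
Only numpy, scipy, OpenCV 4.12 (cv2) and the standard library are available. Lean on these libraries where they do the work, as an engineer would, in place of code of your own. Each camera call takes 0.05 s, during which the arm holds its last target.

## Working session

There is one attempt and no reset: what is moved stays moved. The work goes in short steps, Python scripts to look and compute and a tool call to move; the robot and the scene stay as the last step left them, time stands still between calls to the robot, and variables do not carry over. Pictures are saved under pics/ and viewed, and the job is handed in when it is done.

Besides the shell and the picture viewer there is one more tool, called after ">>>" as name(argument=value, ...) on one line, values as JSON. drive_tool: Moves the arm, as the interface text tells. Its arguments: {"type":"object","properties":{"plan":{"type":"array","items":{"type":"array","items":{"type":"array","items":{"type":"number"}}}},"squeeze":{"type":"number"}},"required":["plan"]}

```bash
mkdir -p pics; ls
python3 - <<'E'
from workcell import env
import cv2,json
print(env.get_state())
for n in ["scene","top","wrist"]:
    im=env.read_camera(n); cv2.imwrite(f"pics/{n}0.png",im[:,:,::-1])
    m=env.camera_model(n); print(n,m)
E
```

```text
pics
{'clock': 0.0, 'joint_pos': array([1.07842398e+00, 3.13966425e-01, 4.49705224e-02, 1.30363243e+00,
       3.08822749e-06, 1.43122155e+00]), 'qvel': array([ 0.00068969,  0.00040434,  0.00059   ,  0.00088899, -0.00129417,
       -0.00042374]), 'tau': array([ 1.59925119e-03, -4.80625999e+01,  2.98534727e+01,  1.94517971e-02,
       -1.42089630e-04, -7.22443758e-06]), 'tcp_pos': array([0.19841851, 0.53911678, 0.23042477]), 'orientation': array([ 0.69593132,  0.12347155,  0.69633594, -0.12470217]), 'wrist_force': array([ 0.90052287,  0.85540925, -0.29420222]), 'ft_torque': array([-0.00232248, -0.00971367, -0.01636875]), 'finger_gap': 0.08554103370899216}
scene {'camera_matrix': array([[425.67302903,   0.        , 282.85723286],
       [  0.        , 425.67302903, 214.49224288],
       [  0.        ,   0.        ,   1.        ]]), 'k1': -0.07544594399984911, 'camera_from_world': array([[ 0.67126077,  0.7411137 , -0.01262778, -0.35807642],
       [ 0.60480828, -0.55749255, -0.56869061, -0.26613597],
       [-0.4285043 ,  0.37410231, -0.82245458,  1.45259825],
       [ 0.        ,  0.  
[... 370 characters left out ...]
 0.53911325],
       [ 0.05729475,  0.0273311 , -0.99798313,  1.17802459],
       [ 0.        ,  0.        ,  0.        ,  1.        ]])}
wrist {'camera_matrix': array([[356.31009119,   0.        , 279.68504715],
       [  0.        , 356.31009119, 213.43444467],
       [  0.        ,   0.        ,   1.        ]]), 'k1': -0.09113977614070232, 'T_tool_cam': array([[-3.07255711e-04, -3.28441893e-01,  9.44524128e-01,
        -1.43131795e-01],
       [ 9.99999158e-01, -1.29201914e-03, -1.23975404e-04,
        -5.35239711e-04],
       [ 1.26106197e-03,  9.44523295e-01,  3.28442013e-01,
        -8.40654812e-02],
       [ 0.00000000e+00,  0.00000000e+00,  0.00000000e+00,
         1.00000000e+00]])}
```

View pics/scene0.png

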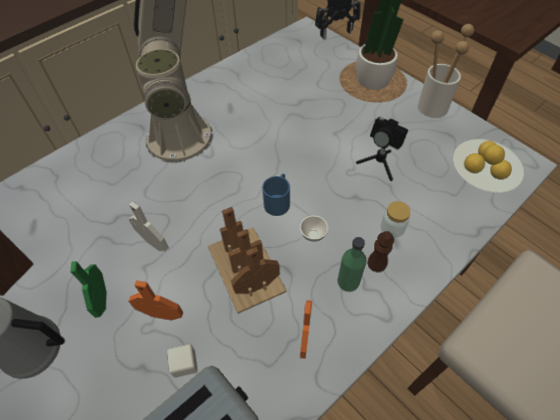

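View pics/top0.png

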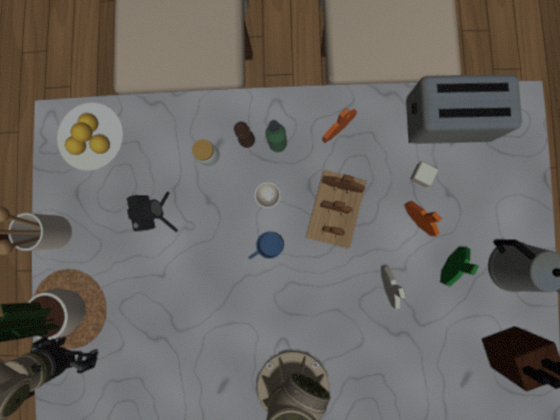

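View pics/wrist0.png

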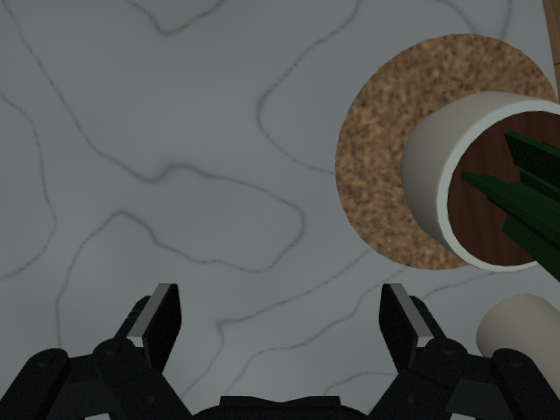

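The rack's brown boards show at scene (230,220), (240,243), (256,273). Orange, green and white look-alikes lie elsewhere. I'll enlarge the rack and the camera.

Run:
```python
import cv2,numpy as np
s=cv2.imread("pics/scene0.png");t=cv2.imread("pics/top0.png")
def c(im,x,y,w,h,k): return cv2.resize(im[y:y+h,x:x+w],(w*k,h*k),interpolation=cv2.INTER_CUBIC)
cv2.imwrite("pics/c1.png",np.hstack([c(s,200,195,100,120,4),c(t,300,160,80,96,5)]))
cv2.imwrite("pics/c2.png",np.hstack([c(s,350,105,70,80,6),c(t,115,180,66,80,5*6//5)]))
```

```text
(no output)
```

View pics/c1.png

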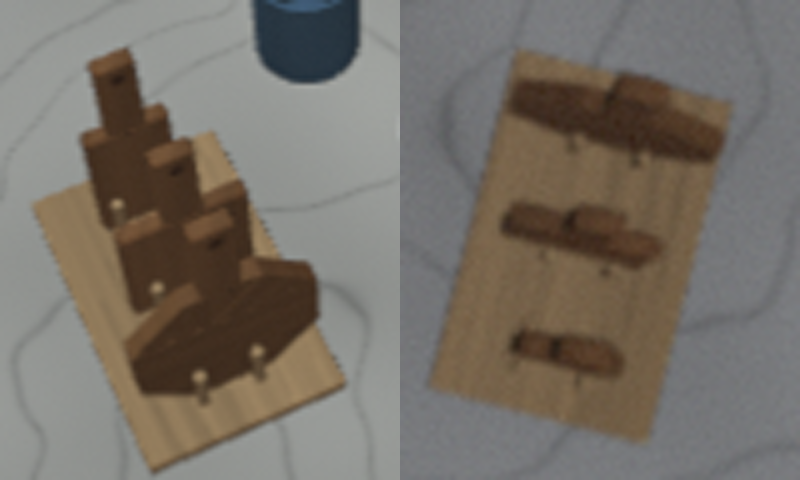

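View pics/c2.png

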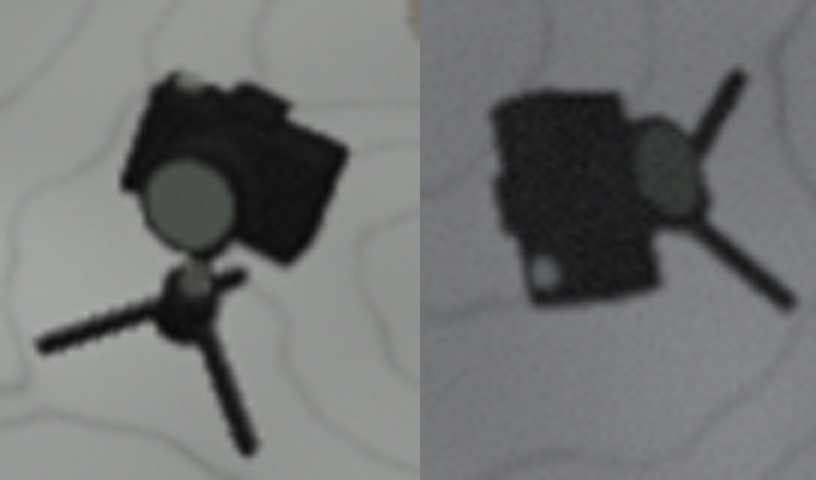

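The brown eight-sided board is in the rack slot nearest the counter's far edge (scene (256,273), top (345,183)). It is the only brown, octagonal and widest board in the rack, and the look-alikes are orange, green or white, outside it. Next I'll measure positions.

```bash
cat > h.py <<'E'
import numpy as np,cv2
from workcell import env
from scipy.spatial.transform import Rotation as R
def RT(s): # tool pose
    q=s["orientation"]; T=np.eye(4); T[:3,:3]=R.from_quat([q[1],q[2],q[3],q[0]]).as_matrix(); T[:3,3]=s["tcp_pos"]; return T
def cam(n,Ttool=None):
    m=env.camera_model(n)
    W=np.linalg.inv(m["camera_from_world"]) if n!="wrist" else Ttool@m["T_tool_cam"]
    return m["camera_matrix"],m["k1"],W
def ray(c,p):
    K,k1,W=c; p=np.atleast_2d(np.array(p,float))
    d=(p-[K[0,2],K[1,2]])/K[0,0]; rd=np.linalg.norm(d,axis=1,keepdims=True); r=rd.copy()
    for _ in range(20): r=rd/(1+k1*r*r)
    d=d*(r/np.maximum(rd,1e-9))
    v=np.c_[d,np.ones(len(d))]@W[:3,:3].T
    return W[:3,3],v/np.linalg.norm(v,axis=1,keepdims=True)
def onz(c,p,z):
    o,v=ray(c,p); return o+v*((z-o[2])/v[:,2:3])
def proj(c,P):
    K,k1,W=c; P=np.atleast_2d(P); q=(P-W[:3,3])@W[:3,:3]; s=q[:,:2]/q[:,2:]
    s=s*(1+k1*(s**2).sum(1,keepdims=True)); return s*K[0,0]+[K[0,2],K[1,2]]
def tri(cs,ps):
    A=np.zeros((3,3));b=np.zeros(3);L=[]
    for c,p in zip(cs,ps):
        o,v=ray(c,p);v=v[0];M=np.eye(3)-np.outer(v,v);A+=M;b+=M@o;L.append((o,M))
    x=np.linalg.solve(A,b); return x,[np.linalg.norm(M@(x-o)) for o,M in L]
def snap(n,f):
    s=env.get_state();im=env.read_camera(n);cv2.imwrite(f"pics/{f}.png",im[:,:,::-1]);T=RT(s);np.save(f"pics/{f}.npy",T);return s,im
E
python3 - <<'E'
from h import *
np.set_printoptions(precision=4,suppress=True)
S,T=cam("scene"),cam("top")
tc=[(323.8,170),(366.6,180.4),(349.6,248),(306,237.2)]
sc=[(238,311.5),(286.2,290.2),(252.7,228),(208.5,246.5)]
for n,c,p in(("top",T,tc),("scene",S,sc)):
    P=onz(c,p,.012);print(n,P[:,:2].tolist(),P.mean(0),[np.linalg.norm(P[i]-P[i-1]) for i in range(4)])
    d=(P[0]+P[1]-P[2]-P[3]);print("yaw x",np.degrees(np.arctan2(d[1],d[0])))
# handle top middle
h=tri([S,T],[(200+211/4,195+224/4),(300+(640-400)/5,160+85/5)]);print("handle top",h)
print("lens",tri([S,T],[(350+190/6,105+206/6),(115+(670-420)/6,180+168/6)]))
print("tripod",onz(S,[(350+190/6,105+295/6)],0.05))
for n,c,px in(("mill",T,(243,130)),("jar",T,(204,150)),("bottle",T,(275,128)),("ramekin",T,(267,194)),("mug",T,(270,244)),("timer",T,(425,174)),("bottleo",T,(340,125)),("plant",T,(50,310))): print(n,onz(c,[px],.08))
s=env.get_state();print(RT(s))
E
```

```text
top [[0.6687892517180072, -0.11637637182724873], [0.6319000506486399, -0.2487328879485652], [0.42333116403289783, -0.1877873277835998], [0.46059458483993077, -0.054101482521706545]] [ 0.5462 -0.1517  0.012 ] [np.float64(0.21730895323131705), np.float64(0.13740109357391783), np.float64(0.2172909150607813), np.float64(0.13878208729381789)]
yaw x -16.470858147553912
scene [[0.6340325802505895, -0.2451212576745043], [0.6732549984727012, -0.11462930874125549], [0.4650150228706117, -0.054783235280122966], [0.42836401214705133, -0.18580165917324765]] [ 0.5502 -0.1501  0.012 ] [np.float64(0.21405227088753348), np.float64(0.13625911649349506), np.float64(0.21666896396917143), np.float64(0.1360482413943563)]
yaw x -16.06128889980031
handle top (array([ 0.6168, -0.1645,  0.2044]), [np.float64(0.0006511051906427556), np.float64(0.0006511051906428109)])
lens (array([0.5563, 0.367 , 0.1475]), [np.float64(0.0019392489158542123), np.float64(0.0019392489158540068)])
tripod [[0.5482 0.4059 0.05  ]]
mill [[0.7866 0.1256 0.08  ]]
jar [[0.7303 0.2444 0.08  ]]
bottle [[0.789  0.0295 0.08  ]]
ramekin [[0.5916 0.0583 0.08  ]]
mug [[0.4443 0.0533 0.08  ]]
timer [[ 0.6367 -0.4099  0.08  ]]
bottleo [[ 0.7914 -0.1645  0.08  ]]
plant [[0.2594 0.7316 0.08  ]]
[[-0.0007  0.3455  0.9384  0.1985]
 [-0.0013  0.9384 -0.3455  0.5393]
 [-1.     -0.0014 -0.0002  0.2306]
 [ 0.      0.      0.      1.    ]]
```

>>> drive_tool(plan=[[[0, 0, 2.5, 0, -7, 0, 1], [0, 0, 2.5, 0, -7, 0, 1], [0, 0, 2.5, 0, -7, 0, 1], [0, 0, 2.5, 0, -7, 0, 1], [0, 0, 2.5, 0, -7, 0, 1]]])

```text
clock: 0.57
tcp_pos: [0.3116, 0.498, 0.2617]
orientation: [0.875, 0.081, 0.452, -0.156]
wrist_force: [1.5, -0.5, -0.2]
finger_gap: 0.0851
```

>>> drive_tool(plan=[[[1, 0, 1, 0, -7, 0, 1], [1, 0, 1, 0, -3, 0, 1], [0, 0, 0, 0, 0, 0, 1], [0, 0, 0, 0, 0, 0, 1], [0, 0, 0, 0, 0, 0, 1]]])

```text
clock: 0.98
tcp_pos: [0.337, 0.4889, 0.2582]
orientation: [0.909, 0.068, 0.377, -0.162]
wrist_force: [-0.2, -0.5, 0.2]
finger_gap: 0.0857
```

Run:
```python
from h import *
s,im=snap("wrist","w1");print(s["clock"],s["joint_pos"],RT(s))
```

```text
0.9833 [ 1.1911493   0.3369084  -0.07067152  1.13609284 -0.78346173  1.53327523] [[ 6.62605170e-01  3.45777532e-01  6.64373605e-01  3.37035179e-01]
 [-2.43694767e-01  9.38316307e-01 -2.45306682e-01  4.88878428e-01]
 [-7.08214127e-01  6.37104772e-04  7.05997412e-01  2.58220545e-01]
 [ 0.00000000e+00  0.00000000e+00  0.00000000e+00  1.00000000e+00]]
```

View pics/w1.png

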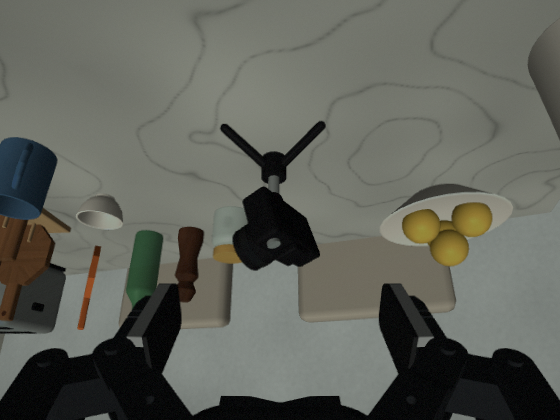

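>>> drive_tool(plan=[[[0.7, -2.6, 0.7, -4.9, 0, 4.9, 1], [0.7, -2.6, 0.7, -4.9, 0, 4.9, 1], [0.7, -2.6, 0.7, -4.9, 0, 4.9, 1], [0.7, -2.6, 0.7, -4.9, 0, 4.9, 1], [0.7, -2.6, 0.7, -4.9, 0, 4.9, 1]]])

```text
clock: 1.45
tcp_pos: [0.3621, 0.3754, 0.2581]
orientation: [0.919, -0.029, 0.385, 0.074]
wrist_force: [1.0, -0.3, -0.7]
finger_gap: 0.0854
```

>>> drive_tool(plan=[[[0.7, -2.6, 0.7, -4.9, 0, 4.9, 1], [0.7, -2.6, 0.7, -4.9, 0, 4.9, 1], [0.7, -2.6, 0.7, -4.9, 0, 4.9, 1], [0, 0, 0, 0, 0, 0, 1], [0, 0, 0, 0, 0, 0, 1]]])

```text
clock: 1.87
tcp_pos: [0.407, 0.3138, 0.257]
orientation: [0.898, -0.082, 0.381, 0.205]
wrist_force: [0.4, 0.8, 0.4]
finger_gap: 0.0855
```

Run:
```python
from h import *
s,im=snap("wrist","w2");print(s["clock"],s["joint_pos"],RT(s),s["qvel"])
cv2.imwrite("pics/w2f.png",cv2.rotate(im[:,:,::-1],cv2.ROTATE_180))
```

```text
1.8667 [ 0.53171647 -0.3613683  -0.85456671  0.30822941 -0.05289359  0.06821484] [[ 0.62560123 -0.4312946   0.65008313  0.40701214]
 [ 0.30665705  0.90216083  0.30342592  0.31381539]
 [-0.71734549  0.00952895  0.69665245  0.25700646]
 [ 0.          0.          0.          1.        ]] [ 0.12189272  0.02989618  0.01404194  0.00505644 -0.02307448  0.02768541]
```

View pics/w2.png

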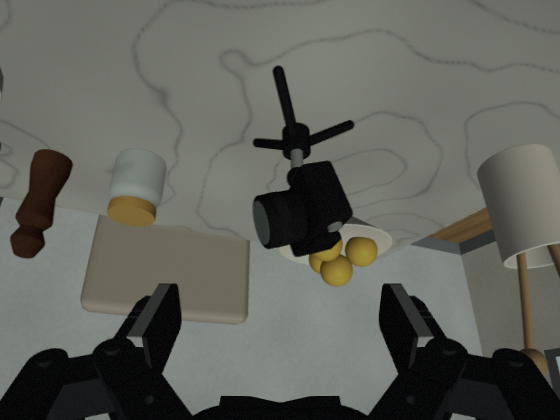

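>>> drive_tool(plan=[[[0.3, -2.4, 0.3, -4.9, 0, 4.9, 1], [0.3, -2.4, 0.3, -4.9, 0, 4.9, 1], [0.3, -2.4, 0.3, -4.9, 0, 4.9, 1], [0.3, -2.4, 0.3, -4.9, 0, 4.9, 1], [0.3, -2.4, 0.3, -4.9, 0, 4.9, 1]]])

```text
clock: 2.33
tcp_pos: [0.4822, 0.2504, 0.2526]
orientation: [0.806, -0.181, 0.348, 0.444]
wrist_force: [0.1, 1.3, -0.7]
finger_gap: 0.0849
```

>>> drive_tool(plan=[[[0, 0, 0, 0, 0, 0, 1], [0, 0, 0, 0, 0, 0, 1], [0, 0, 0, 0, 0, 0, 1], [0, 0, 0, 0, 0, 0, 1], [0, 0, 0, 0, 0, 0, 1]]])

```text
clock: 2.75
tcp_pos: [0.4811, 0.2504, 0.2519]
orientation: [0.807, -0.18, 0.349, 0.441]
wrist_force: [-0.7, 0.2, -0.5]
finger_gap: 0.0852
```

Run:
```python
from h import *
s,im=snap("wrist","w3");print(s["clock"],s["joint_pos"],RT(s),s["qvel"])
```

```text
2.75 [-0.01539033 -0.14949786 -0.65977923  0.59982496  0.63371664 -0.84794814] [[ 0.36731636 -0.83758201  0.40439469  0.48113557]
 [ 0.5865604   0.54603164  0.5981608   0.25038669]
 [-0.72182102  0.01748766  0.6918588   0.25187107]
 [ 0.          0.          0.          1.        ]] [-0.01154697 -0.00748581  0.00013525 -0.00014826  0.00228351 -0.00691121]
```

View pics/w3.png

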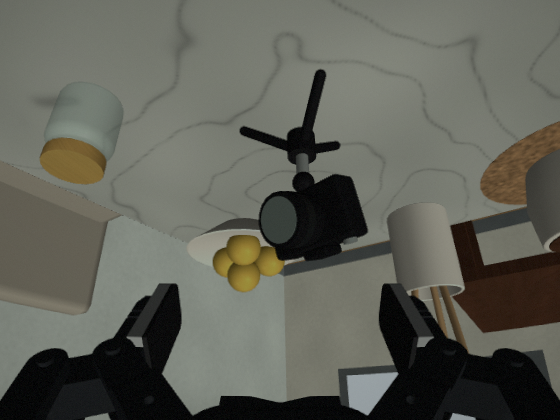

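Run:
```python
import cv2,numpy as np
a=cv2.imread("pics/w3.png");b=cv2.imread("pics/w2.png")
def c(im,x,y,w,h,k): return cv2.convertScaleAbs(cv2.resize(im[y:y+h,x:x+w],(w*k,h*k),interpolation=cv2.INTER_CUBIC),alpha=2.0,beta=10)
cv2.imwrite("pics/c3.png",np.hstack([c(b,240,150,120,120,4) [:, :400],c(a,252,165,80,96,5),]))if 0 else None
cv2.imwrite("pics/c3.png",c(a,250,165,125,105,6)); cv2.imwrite("pics/c4.png",c(b,245,150,120,110,6))
```

```text
(no output)
```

View pics/c3.png

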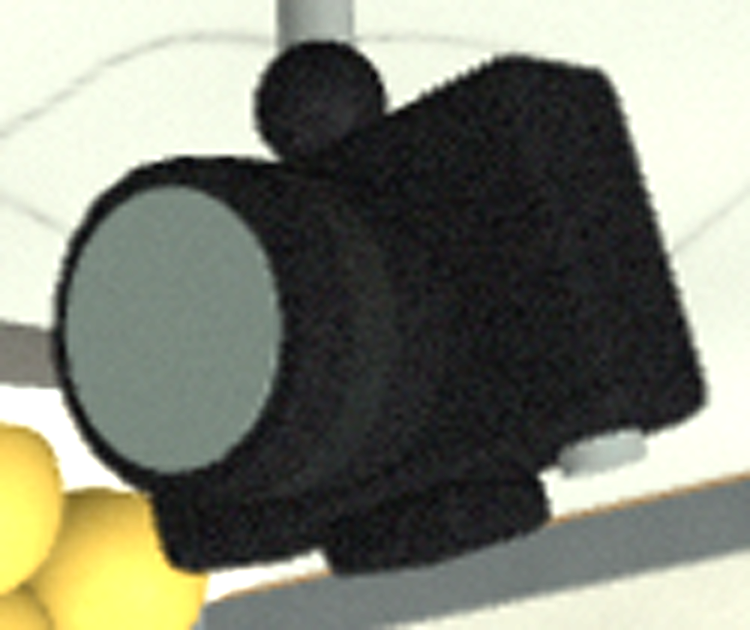

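View pics/c4.png

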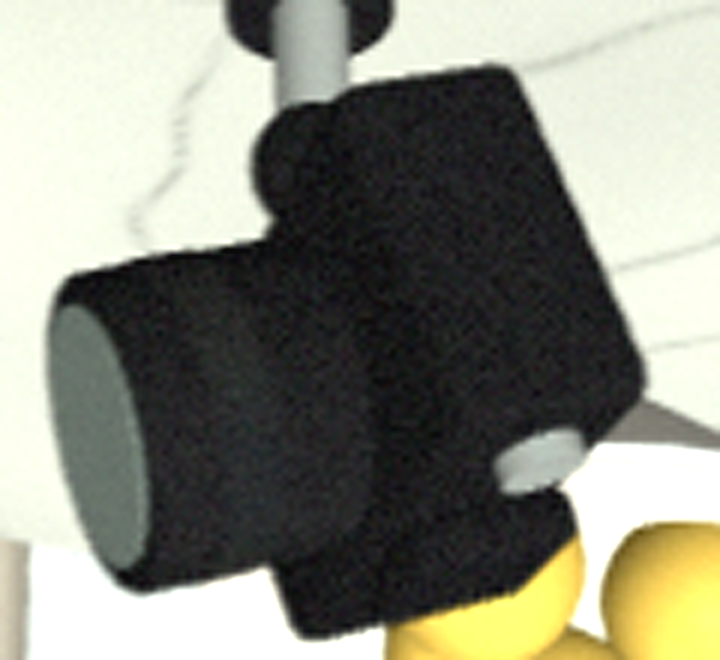

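>>> drive_tool(plan=[[[0.4, -2.6, 0.4, -4.9, 0, 4.9, 1], [0.4, -2.6, 0.4, -4.9, 0, 4.9, 1], [0.4, -2.6, 0.4, -4.9, 0, 4.9, 1], [0.4, -2.6, 0.4, -4.9, 0, 4.9, 1], [0.4, -2.6, 0.4, -4.9, 0, 4.9, 1]]])

```text
clock: 3.22
tcp_pos: [0.61, 0.2317, 0.2496]
orientation: [0.645, -0.267, 0.28, 0.659]
wrist_force: [1.3, -0.5, 1.3]
finger_gap: 0.0854
```

>>> drive_tool(plan=[[[0, -2, 0, -4.9, 0, 4.9, 1], [0, 0, 0, 0, 0, 0, 1], [0, 0, 0, 0, 0, 0, 1], [0, 0, 0, 0, 0, 0, 1], [0, 0, 0, 0, 0, 0, 1]]])

```text
clock: 3.63
tcp_pos: [0.627, 0.2329, 0.2496]
orientation: [0.607, -0.281, 0.265, 0.695]
wrist_force: [-0.8, 0.2, 0.9]
finger_gap: 0.0855
```

Run:
```python
from h import *
s,im=snap("wrist","w4");print(s["clock"],s["joint_pos"],RT(s),s["qvel"])
```

```text
3.6333 [-0.08469722  0.56736969  0.26131259  1.49148376  0.7520795  -1.85863052] [[-0.10578847 -0.99194646 -0.06964932  0.62697418]
 [ 0.69459801 -0.12383543  0.70865957  0.23287957]
 [-0.7115774   0.02658973  0.7021044   0.24957165]
 [ 0.          0.          0.          1.        ]] [-4.07010982e-03 -4.51687366e-02 -1.29218812e-02  2.87474800e-03
 -8.09786365e-05 -5.49710039e-03]
```

View pics/w4.png

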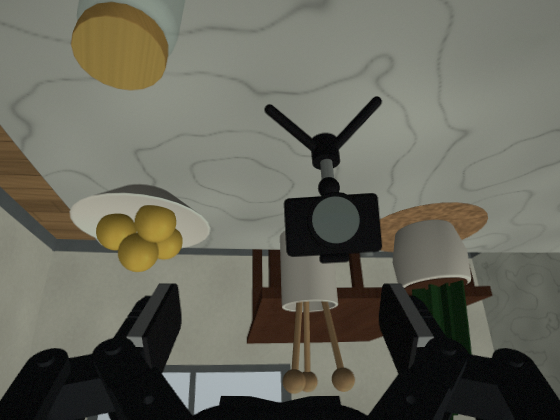

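Glass disc is at about (335,219) here, (286,220) in w3 and (261,223) in w2. I'll fit one 3D circle to the three glass contours.

```bash
cat > lens.py <<'E'
from h import *
from scipy.optimize import least_squares
np.set_printoptions(precision=4,suppress=True)
V=[];C=[];cs=[]
for f,seed in(("w2",(261,223)),("w3",(279,220)),("w4",(335,219))):
    g=cv2.cvtColor(cv2.imread(f"pics/{f}.png"),cv2.COLOR_BGR2GRAY)
    u=8;x0,y0=seed[0]-45,seed[1]-45
    z=cv2.resize(g[y0:y0+90,x0:x0+90],None,fx=u,fy=u,interpolation=cv2.INTER_CUBIC);z=cv2.GaussianBlur(z,(0,0),4)
    v=z[45*u,45*u];th=(float(v)+25)/2
    n,l=cv2.connectedComponents((z>th).astype(np.uint8));m=(l==l[45*u,45*u]).astype(np.uint8)
    k=max(cv2.findContours(m,0,cv2.CHAIN_APPROX_NONE)[0],key=cv2.contourArea)
    e=cv2.fitEllipse(k);print(f,v,e[0][0]/u+x0,e[0][1]/u+y0,e[1][0]/u,e[1][1]/u,e[2],cv2.contourArea(k)/(np.pi*e[1][0]*e[1][1]/4))
    p=(k[::12,0,:]+.5)/u-.5+[x0,y0]
    c=cam("wrist",np.load(f"pics/{f}.npy"));V.append(ray(c,p));C.append((e[0][0]/u+x0,e[0][1]/u+y0));cs.append(c)
print("tri",tri(cs,C))
def nrm(a,b): return np.array([np.cos(b)*np.cos(a),np.cos(b)*np.sin(a),np.sin(b)])
def res(q,views=(0,1,2)):
    n=nrm(q[3],q[4]);R_=[]
    for i in views:
        o,v=V[i];P=o+v*(((q[:3]-o)@n)/(v@n))[:,None];R_.append(np.linalg.norm(P-q[:3],axis=1)-q[5])
    return np.concatenate(R_)
for vs in((0,1,2),(1,2),(0,2),(0,1)):
    s=least_squares(res,[.556,.367,.1475,-1.5,.2,.022],args=(vs,),loss="soft_l1",f_scale=5e-4)
    print(vs,s.x[:3],"yaw",np.degrees(s.x[3]),"pitch",s.x[4],"r",s.x[5],"rms",np.sqrt(np.mean(res(s.x,vs)**2)))
E
python3 lens.py
```

```text
w2 51 254.9053955078125 225.45741271972656 95.13762664794922 105.40469360351562 126.50623321533203 0.6992592043509952
w3 60 278.8297309875488 219.8834114074707 35.28960418701172 46.93427276611328 179.81044006347656 0.9998821456569985
w4 77 335.8181686401367 219.85770797729492 46.258541107177734 47.088340759277344 112.5433578491211 0.9999344114972405
tri (array([0.5557, 0.3603, 0.1542]), [np.float64(0.0020113241894567815), np.float64(0.0027242629209406066), np.float64(0.001411946968453985)])
(0, 1, 2) [0.5255 0.3399 0.1713] yaw -114.57874198844956 pitch 0.5285482665798493 r 0.04105714467390194 rms 0.015602403158819911
(1, 2) [0.5563 0.3641 0.1514] yaw -78.57270142358827 pitch 0.32877511702333856 r 0.02180939357968197 rms 0.00013617337889877608
(0, 2) [0.5294 0.3398 0.1708] yaw -112.84221098689987 pitch 0.4995237825155591 r 0.044224234936424564 rms 0.012384055277601126
(0, 1) [0.4885 0.3258 0.1894] yaw -128.17384736688194 pitch 0.5088444485429469 r 0.035596624879744077 rms 0.009098485783722628
```

```bash
sed -i 's/m=(l==l\[45\*u,45\*u\]).astype(np.uint8)/m=(l==l[45*u,45*u]).astype(np.uint8)\n    if f=="w2":\n        q=cv2.erode(((z>th)\&(z<66)).astype(np.uint8),np.ones((15,15)));n,l=cv2.connectedComponents(q);m=cv2.dilate((l==l[45*u,45*u]).astype(np.uint8),np.ones((15,15)));cv2.imwrite("pics\/m2.png",np.hstack([z,m*255])[:600,:1440])/; s/GaussianBlur(z,(0,0),4)/GaussianBlur(z,(0,0),3)/' lens.py; python3 lens.py
```

```text
w2 51 261.4317207336426 222.76943588256836 13.183978080749512 45.883888244628906 167.76104736328125 0.9851118284574069
w3 60 278.8252067565918 219.88084411621094 35.350830078125 47.00454330444336 179.8074493408203 0.9999087684640118
w4 77 335.81296157836914 219.85607528686523 46.29862594604492 47.14293670654297 111.6242446899414 0.9999305841295745
tri (array([0.5556, 0.3652, 0.1516]), [np.float64(6.141873607818549e-05), np.float64(0.00011625563477096838), np.float64(0.00011629625431990852)])
(0, 1, 2) [0.5563 0.3647 0.1511] yaw -78.39369234201509 pitch 0.3275818706596902 r 0.02190782469758093 rms 0.0004551152078746272
(1, 2) [0.5563 0.3641 0.1514] yaw -78.60104556694121 pitch 0.32885116598885944 r 0.02183770899204412 rms 0.00013563067562834366
(0, 2) [0.5561 0.3647 0.1512] yaw -78.30462314065048 pitch 0.3269274882661446 r 0.02190842253176132 rms 0.00048749153946615946
(0, 1) [0.5569 0.365  0.1507] yaw -78.29009802786214 pitch 0.32774444732159996 r 0.02197736752484629 rms 0.0004994340137350481
```

>>> drive_tool(plan=[[[-3.1, 0, -2.5, 0, 7, 0, 1], [-2.7, 0, -2.9, 0, 7, 0, 1], [-2.3, 0, -3.2, 0, 7, 0, 1], [-1.9, 0, -3.5, 0, 7, 0, 1], [-1.5, 0, -3.7, 0, 7, 0, 1]]])

```text
clock: 4.1
tcp_pos: [0.6524, 0.0341, 0.272]
orientation: [0.499, -0.48, 0.435, 0.575]
wrist_force: [0.7, 0.4, 0.1]
finger_gap: 0.0854
```

>>> drive_tool(plan=[[[-1, 0, -3.9, 0, 7, 0, 1], [-0.5, 0, -4, 0, 3, 0, 1], [0, 0, -4, 6, 0, 0, 1], [0, 0, -4, 6, 0, 0, 1], [0, 0, -4, 6, 0, 0, 1]]])

```text
clock: 4.52
tcp_pos: [0.6649, -0.1635, 0.2783]
orientation: [0.538, -0.447, 0.555, 0.451]
wrist_force: [-0.2, -0.1, -0.0]
finger_gap: 0.0857
```

Run:
```python
from h import *
s=env.get_state();print(s["clock"],s["joint_pos"],RT(s),s["qvel"])
```

```text
4.5167 [-0.35019916  0.56434272  0.544689    1.56753931 -0.01828596 -1.72659638] [[-0.02167153 -0.98098659  0.19286173  0.66486874]
 [-0.01155086  0.19313984  0.98110325 -0.16352053]
 [-0.99969842  0.01903428 -0.01551687  0.27825255]
 [ 0.          0.          0.          1.        ]] [-0.69239372  0.14084739  0.24006384  0.09672645 -0.01473001  0.57029939]
```

>>> drive_tool(plan=[[[0, 1.4, -2.5, 2, 0, 0, 1], [0, 1.4, -2.5, 2, 0, 0, 1], [0, 1.4, -2, 0, 0, 0, 1], [0, 0, 0, 0, 0, 0, 1], [0, 0, 0, 0, 0, 0, 1]]])

```text
clock: 4.93
tcp_pos: [0.6076, -0.2224, 0.2801]
orientation: [0.552, -0.429, 0.57, 0.432]
wrist_force: [0.1, -0.2, -0.2]
finger_gap: 0.0852
```

Run:
```python
from h import *
s,im=snap("wrist","w5");print(s["clock"],s["joint_pos"],RT(s),s["qvel"])
```

```text
4.9333 [-0.46523193  0.47476145  0.40353996  1.51467137 -0.02049873 -1.77315017] [[-0.0226844  -0.96547179  0.25951808  0.60760083]
 [-0.01154771  0.2598206   0.96558786 -0.22237597]
 [-0.99967598  0.01890694 -0.01704286  0.28008659]
 [ 0.          0.          0.          1.        ]] [0.03737199 0.03650292 0.03126764 0.00255179 0.00665864 0.00364195]
```

View pics/w5.png

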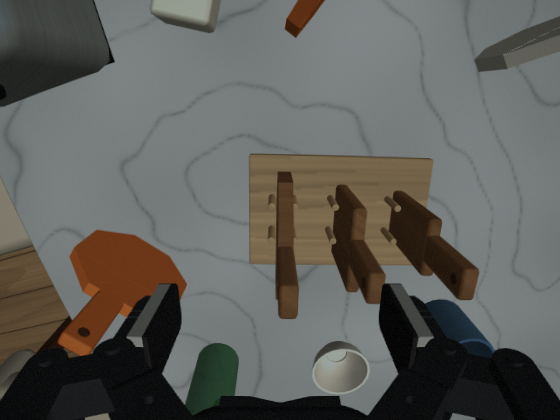

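Run:
```python
import cv2
b=cv2.imread("pics/w5.png")[150:330,235:325]
cv2.imwrite("pics/c5.png",cv2.convertScaleAbs(cv2.resize(b[90:],None,fx=7,fy=7,interpolation=cv2.INTER_CUBIC),alpha=1.6))
```

```text
(no output)
```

View pics/c5.png

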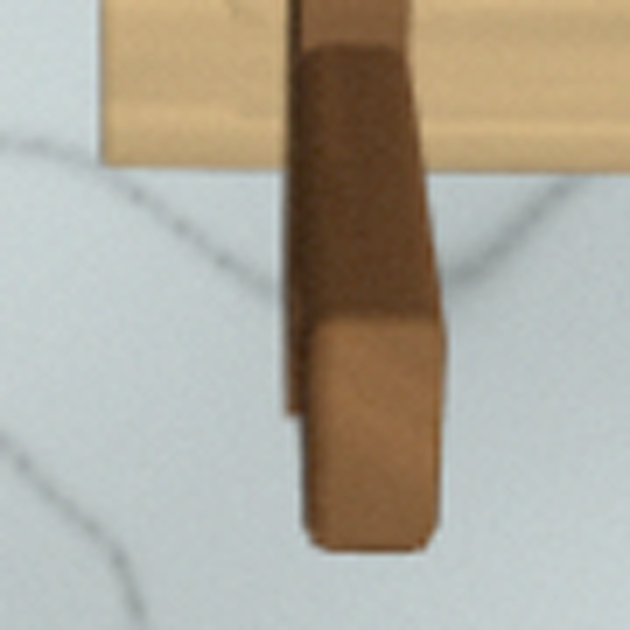

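Run:
```python
from h import *
np.set_printoptions(precision=4,suppress=True)
T=np.load("pics/w5.npy");c=cam("wrist",T)
q=np.array([(310,320),(443,320),(437,550),(307,550)])/7+[235,240]
P=onz(c,q,.207);print(P,P.mean(0),[np.linalg.norm(P[i]-P[i-1]) for i in range(4)])
d=P[1]+P[2]-P[0]-P[3];print("thick dir",np.degrees(np.arctan2(d[1],d[0])));e=P[0]+P[1]-P[2]-P[3];print(np.degrees(np.arctan2(e[1],e[0])))
r=np.array([(102,165)])/7+[235,240]
# rack plate corners in w5
k=[(250,154),(432,159),(430,270),(250,263)];Q=onz(c,k,.012);print(Q,[np.linalg.norm(Q[i]-Q[i-1]) for i in range(4)])
d=Q[1]-Q[0];print(np.degrees(np.arctan2(d[1],d[0])))
m=P.mean(0);print("tool-frame of handle top",T[:3,:3].T@(m-T[:3,3]))
print("tool y yaw",np.degrees(np.arctan2(T[1,1],T[0,1])))
```

```text
[[ 0.618  -0.1824  0.207 ]
 [ 0.6054 -0.1788  0.207 ]
 [ 0.6125 -0.1529  0.207 ]
 [ 0.6254 -0.1566  0.207 ]] [ 0.6153 -0.1677  0.207 ] [np.float64(0.026861422565997033), np.float64(0.01315871762001604), np.float64(0.02689799194486046), np.float64(0.01335789543598439)]
thick dir 164.13764009144245
-105.60118696581782
[[ 0.6316 -0.2495  0.012 ]
 [ 0.4245 -0.1879  0.012 ]
 [ 0.4461 -0.0413  0.012 ]
 [ 0.6713 -0.1162  0.012 ]] [np.float64(0.13910813492758844), np.float64(0.2160439474184085), np.float64(0.14824604788291929), np.float64(0.2373846096915294)]
163.43880344423417
tool-frame of handle top [0.0723 0.0054 0.056 ]
tool y yaw 164.93782634651328
```

>>> drive_tool(plan=[[[0, 0.4, 2.7, 1, -1, -1.1, 0.4], [0, 0.3, 2.7, 0, 0, 0, 0.4], [0, 0, 0, 0, 0, 0, 0.4], [0, 0, 0, 0, 0, 0, 0.4], [0, 0, 0, 0, 0, 0, 0.4]]])

```text
clock: 5.4
tcp_pos: [0.6175, -0.1672, 0.2767]
orientation: [0.563, -0.426, 0.565, 0.428]
wrist_force: [0.4, 1.2, -0.1]
finger_gap: 0.0342
```

```bash
cat > st.py <<'E'
from h import *
np.set_printoptions(precision=4,suppress=True)
s=env.get_state();T=RT(s);print(s["clock"],s["finger_gap"],"q",s["joint_pos"],"\n",T,s["wrist_force"],np.abs(s["qvel"]).max())
t=np.array([.6155,-.168,.163]);print("to grasp in tool cm",100*T[:3,:3].T@(t-T[:3,3]),"yaw",np.degrees(np.arctan2(T[1,1],T[0,1])))
E
python3 st.py; python3 -c "
from h import *
snap('wrist','w6')"
```

```text
5.4 0.03419985927627701 q [-0.3897  0.4451  0.3494  1.4783  0.     -1.685 ] 
 [[-0.003  -0.9623  0.272   0.6175]
 [ 0.0013  0.272   0.9623 -0.1672]
 [-1.      0.0032  0.0004  0.2767]
 [ 0.      0.      0.      1.    ]] [ 0.4044  1.2018 -0.0876] 0.021518553922785722
to grasp in tool cm [11.369   0.1373 -0.1405] yaw 164.21401955232537
```

View pics/w6.png

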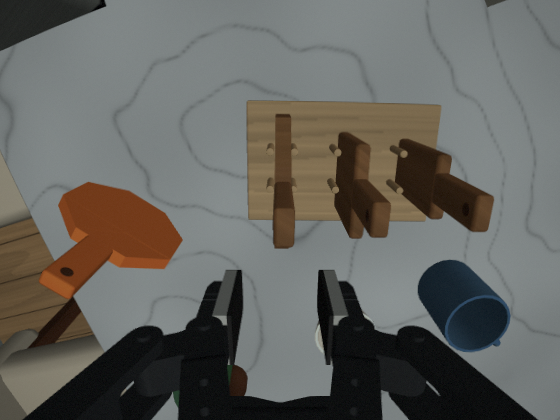

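Run:
```python
import cv2
b=cv2.imread("pics/w6.png")[170:260,240:330]
cv2.imwrite("pics/c6.png",cv2.convertScaleAbs(cv2.resize(b,None,fx=6,fy=6,interpolation=cv2.INTER_CUBIC),alpha=1.6))
```

```text
(no output)
```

View pics/c6.png

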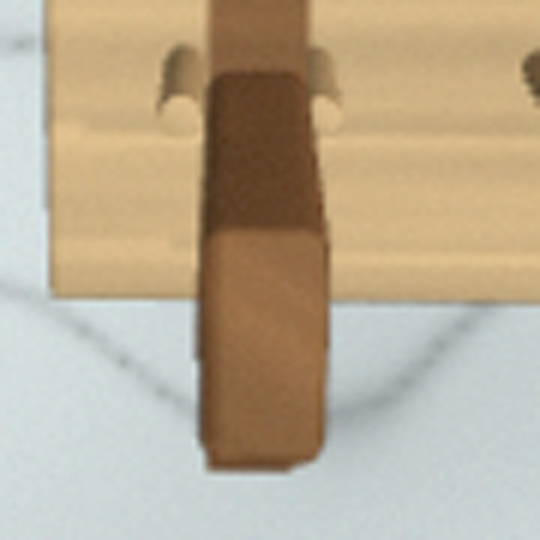

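Run:
```python
from h import *
np.set_printoptions(precision=4,suppress=True)
T=np.load("pics/w6.npy");c=cam("wrist",T)
q=np.array([(207,231),(327,231),(324,462),(205,462)])/6+[240,170]
P=onz(c,q,.207);print(P.mean(0),[np.linalg.norm(P[i]-P[i-1]) for i in range(4)])
print((P-T[:3,3])@T[:3,:3])
```

```text
[ 0.6149 -0.1677  0.207 ] [np.float64(0.02653343047068119), np.float64(0.012586409346591252), np.float64(0.02653879848007071), np.float64(0.012976557949700691)]
[[ 0.0697 -0.004  -0.0146]
 [ 0.0697  0.0086 -0.0146]
 [ 0.0697  0.0086  0.012 ]
 [ 0.0697 -0.0044  0.0119]]
```

>>> drive_tool(plan=[[[2.5, 0.2, -0.1, 0, 0, 0, 0.4], [3, 0, 0, 0, 0, 0, 0.4], [3, 0, 0, 0, 0, 0, 0.4], [2.8, 0, 0, 0, 0, 0, 0.4], [0, 0, 0, 0, 0, 0, 0.4]]])

```text
clock: 5.87
tcp_pos: [0.6109, -0.1677, 0.1564]
orientation: [0.562, -0.421, 0.567, 0.43]
wrist_force: [-0.5, 0.2, -0.4]
finger_gap: 0.0339
```

```bash
python3 st.py; python3 -c "
from h import *
snap('wrist','w7')"
```

```text
5.8667 0.03391751934764709 q [-0.3946  0.4682  0.0916  1.2096  0.0001 -1.6869] 
 [[-0.0141 -0.9614  0.2749  0.6109]
 [ 0.006   0.2749  0.9615 -0.1677]
 [-0.9999  0.0152  0.0019  0.1564]
 [ 0.      0.      0.      1.    ]] [-0.541   0.192  -0.3994] 0.10976192141866732
to grasp in tool cm [-0.6701 -0.4371  0.1006] yaw 164.04393030108292
```

View pics/w7.png

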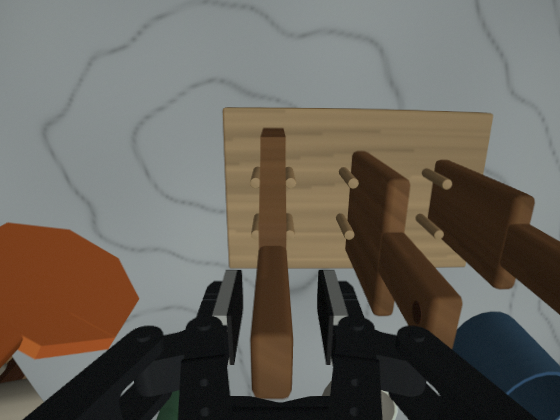

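>>> drive_tool(plan=[[[-0.4, -0.2, 0, 0, 0, -0.5, 0.4], [0, 0, 0, 0, 0, 0, 0.4], [0, 0, 0, 0, 0, 0, 0.4], [0, 0, 0, 0, 0, 0, 0.4], [0, 0, 0, 0, 0, 0, 0.4]]])

```text
clock: 6.33
tcp_pos: [0.6172, -0.1694, 0.1684]
orientation: [0.566, -0.428, 0.563, 0.424]
wrist_force: [-0.2, 0.2, 0.4]
finger_gap: 0.0341
```

```bash
python3 st.py
```

```text
6.3333 0.03412120859270546 q [-0.3937  0.4569  0.1037  1.2113  0.0012 -1.6869] 
 [[ 0.0063 -0.9617  0.274   0.6172]
 [-0.0013  0.274   0.9617 -0.1694]
 [-1.     -0.0064  0.0005  0.1684]
 [ 0.      0.      0.      1.    ]] [-0.219   0.1718  0.4144] 0.01251866717312805
to grasp in tool cm [0.5377 0.2079 0.0825] yaw 164.09689194335022
```

>>> drive_tool(plan=[[[0.5, 0.2, 0.1, 0, 0, 0.4, 0.4], [0, 0, 0, 0, 0, 0, 0.4], [0, 0, 0, 0, 0, 0, 0.3], [0, 0, 0, 0, 0, 0, 0], [0, 0, 0, 0, 0, 0, 0]]], squeeze=60)

```text
clock: 6.75
tcp_pos: [0.6149, -0.1675, 0.1618]
orientation: [0.564, -0.425, 0.565, 0.427]
wrist_force: [-0.6, -0.0, -2.0]
finger_gap: 0.0131
```

>>> drive_tool(plan=[[[0, 0, 0, 0, 0, 0, 0], [0, 0, 0, 0, 0, 0, 0], [0, 0, 0, 0, 0, 0, 0], [0, 0, 0, 0, 0, 0, 0], [0, 0, 0, 0, 0, 0, 0]]], squeeze=70)

```text
clock: 7.17
tcp_pos: [0.6149, -0.1675, 0.1617]
orientation: [0.564, -0.425, 0.565, 0.427]
wrist_force: [0.7, -0.1, -1.9]
finger_gap: 0.0132
```

```bash
python3 st.py
```

```text
7.1667 0.01323660176578955 q [-0.3921  0.4626  0.0962  1.2076  0.0005 -1.6854] 
 [[-0.0028 -0.9617  0.274   0.6149]
 [ 0.0016  0.274   0.9617 -0.1675]
 [-1.      0.0031  0.0008  0.1617]
 [ 0.      0.      0.      1.    ]] [ 0.7393 -0.0569 -1.8775] 0.0014513934780444181
to grasp in tool cm [-0.1265 -0.074  -0.0269] yaw 164.09755957829375
```

>>> drive_tool(plan=[[[-0.5, 0, 0, 0, 0, 0, 0], [-1.2, 0, 0, 0, 0, 0, 0], [-1.5, 0, 0, 0, 0, 0, 0], [-1.5, 0, 0, 0, 0, 0, 0], [-1.5, 0, 0, 0, 0, 0, 0]]])

```text
clock: 7.58
tcp_pos: [0.6147, -0.1675, 0.2244]
orientation: [0.564, -0.425, 0.565, 0.427]
wrist_force: [0.1, 0.1, -1.9]
finger_gap: 0.0132
```

```bash
python3 st.py;python3 -c "
from h import *
snap('wrist','w8')"
```

```text
7.5833 0.013204331103748707 q [-0.3922  0.4428  0.2193  1.3513  0.0004 -1.6854] 
 [[-0.0036 -0.9617  0.274   0.6147]
 [ 0.0019  0.274   0.9617 -0.1675]
 [-1.      0.004   0.0008  0.2244]
 [ 0.      0.      0.      1.    ]] [ 0.1462  0.0809 -1.9211] 0.4191575259510798
to grasp in tool cm [ 6.1414 -0.1186 -0.0291] yaw 164.09717516581068
```

View pics/w8.png

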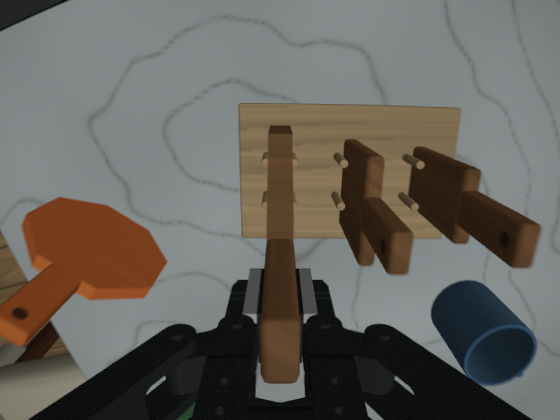

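>>> drive_tool(plan=[[[-2.5, 0, 0, 0, 0, 0, 0], [-2.5, 0, 0, 0, 0, 0, 0], [-2.5, 0.3, 1, 0, 0, 0, 0], [-2, 0.5, 1.7, 2, 0, 0, 0], [-1, 0.8, 2.4, 4, 0, 0, 0]]])

```text
clock: 8.05
tcp_pos: [0.6153, -0.1157, 0.3314]
orientation: [0.587, -0.395, 0.587, 0.394]
wrist_force: [1.1, 0.0, -2.6]
finger_gap: 0.0135
```

>>> drive_tool(plan=[[[0, 1.2, 3, 5, 0, 0, 0], [0, 1.5, 3, 6, 0, 0, 0], [0, 1.7, 2.9, 6, 0, 0, 0], [0, 2, 2.7, 6, 0, 0, 0], [0, 2.3, 2.4, 6, 0, 0, 0]]])

```text
clock: 8.47
tcp_pos: [0.6183, 0.0534, 0.3288]
orientation: [0.666, -0.234, 0.668, 0.236]
wrist_force: [1.4, -1.1, -2.0]
finger_gap: 0.0131
```

>>> drive_tool(plan=[[[0, 2.6, 2.1, 6, 0, 0, 0], [0, 2.8, 1.8, 6, 0, 0, 0], [0, 3, 1.4, 6, 0, 0, 0], [0, 1.9, 0.6, 5, 0, 0, 0], [0, 1, 0.3, 2, 0, 0, 0]]])

```text
clock: 8.88
tcp_pos: [0.6151, 0.1853, 0.3288]
orientation: [0.701, -0.086, 0.703, 0.087]
wrist_force: [0.1, -0.3, -2.4]
finger_gap: 0.0134
```

```bash
cat > tg.py <<'E'
from h import *
np.set_printoptions(precision=4,suppress=True)
L=np.array([.5561,.3645,.1512]);a,b=np.radians(-78.4),.328
n=np.array([np.cos(b)*np.cos(a),np.cos(b)*np.sin(a),np.sin(b)]);z=np.array([-np.sin(b)*np.cos(a),-np.sin(b)*np.sin(a),np.cos(b)])
C=L+.15*n; Rt=np.c_[-z,-n,np.cross(z,n)]  # tool x=-z, y=-n, z=x×y
def goal(Bt=np.array([.0872,0,0])): return C-Rt@Bt,Rt
if __name__=="__main__":
    s=env.get_state();T=RT(s);p,Rg=goal()
    print(s["clock"],s["finger_gap"],s["wrist_force"],"q",s["joint_pos"],np.abs(s["qvel"]).max());print(T[:3]);print("goal",p,C)
    print("shift cm (now axes)",100*T[:3,:3].T@(p-T[:3,3]),"goal axes",100*Rg.T@(p-T[:3,3]),"rotvec deg",np.degrees(R.from_matrix(T[:3,:3].T@Rg).as_rotvec()))
E
python3 tg.py
```

```text
8.8833 0.013379844119277487 [ 0.0913 -0.2524 -2.405 ] q [ 0.1664  0.4637  0.5052  1.6157  0.0028 -0.079 ] 0.5201769167166377
[[-0.0039 -0.243   0.97    0.6151]
 [ 0.0022  0.97    0.243   0.1853]
 [-1.      0.0031 -0.0032  0.3288]]
goal [0.579  0.2529 0.2821] [0.5847 0.2254 0.1995]
shift cm (now axes) [ 4.6975  7.4227 -1.8392] goal axes [ 2.0517  8.4628 -2.1719] rotvec deg [  2.4704   0.2176 -18.9632]
```

>>> drive_tool(plan=[[[0, 0, -0.5, 0.5, 0, -5, 0], [0, 0, -0.5, 0.5, 0, -6, 0], [0, 1, -0.4, 0.5, 0, -6, 0], [0.4, 2, -0.3, 0, 0, -2, 0], [0.5, 2, -0.2, 0, 0, 0, 0]]])

```text
clock: 9.3
tcp_pos: [0.5864, 0.2239, 0.306]
orientation: [0.706, -0.193, 0.68, -0.038]
wrist_force: [0.7, 0.5, -2.9]
finger_gap: 0.0129
```

>>> drive_tool(plan=[[[0.5, 1.5, -0.2, 0, 0, 0, 0], [0.3, 0.8, -0.1, 0, 0, 0, 0], [0, 0, 0, 0, 0, 0, 0], [0, 0, 0, 0, 0, 0, 0], [0, 0, 0, 0, 0, 0, 0]]])

```text
clock: 9.72
tcp_pos: [0.5811, 0.2386, 0.2924]
orientation: [0.707, -0.191, 0.68, -0.039]
wrist_force: [1.0, -0.2, -2.2]
finger_gap: 0.0133
```

```bash
python3 tg.py; python3 -c "
from h import *
snap('wrist','w9');snap('scene','s9');snap('top','t9')"
```

```text
9.7167 0.013288535349201328 [ 1.0316 -0.193  -2.204 ] q [ 0.4143  0.487   0.4131  1.5608 -0.3237  0.2063] 0.007781133832325946
[[ 0.0726 -0.2047  0.9761  0.5811]
 [-0.3155  0.9237  0.2171  0.2386]
 [-0.9461 -0.3238  0.0025  0.2924]]
goal [0.579  0.2529 0.2821] [0.5847 0.2254 0.1995]
shift cm (now axes) [0.5111 1.6943 0.1044] goal axes [0.5132 1.6949 0.0833] rotvec deg [0.8451 0.4393 0.0959]
```

View pics/w9.png

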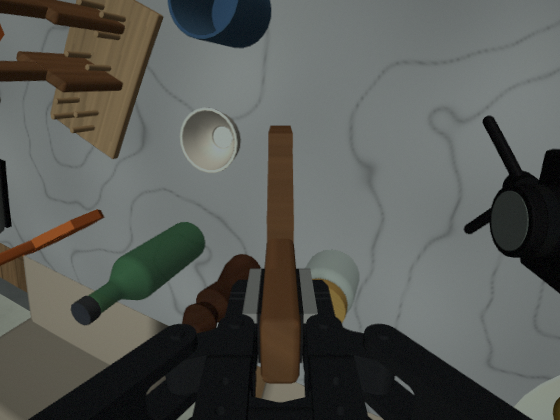

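View pics/s9.png

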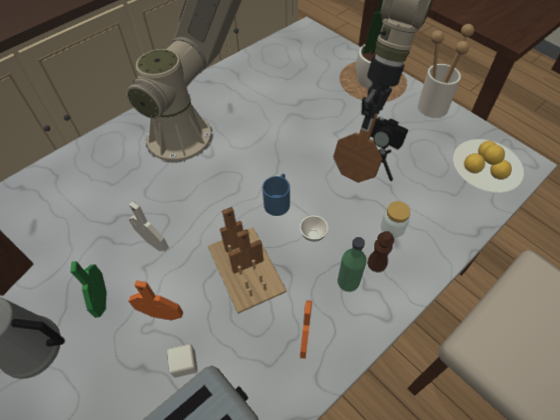

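View pics/t9.png

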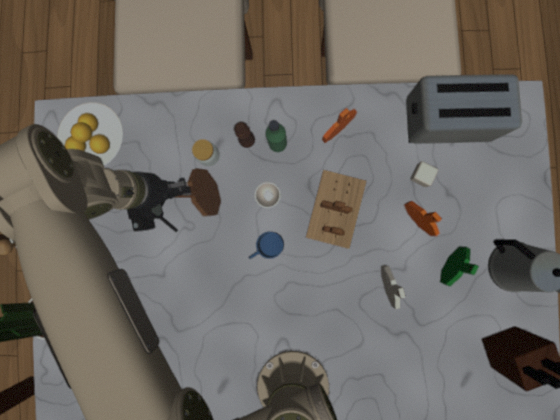

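Run:
```python
from h import *; from tg import *
T=np.load("pics/w9.npy");c=cam("wrist",T);c0=cam("wrist",np.eye(4))
print("lens proj",proj(c,L))
Tm=np.c_[[.087+.0625]*3+[.087,.087],[0,-.007,.007,-.007,.007],[-.0259]*3+[-.0625]*2]
print("board edge proj",proj(c0,Tm))
print("handle end", proj(c0,[[-.0453,-.007,-.014],[-.0453,.007,-.014],[-.0453,.007,.014],[-.0453,-.007,.014]]))
# board centre now, in scene/top
Bc=T[:3,3]+T[:3,:3]@[.0872,0,0]
for f in("scene","top"): print(f,proj(cam(f),np.array([Bc,L])))
im=cv2.imread("pics/w9.png")
a=cv2.resize(im[115:215,240:320],None,fx=5,fy=5,interpolation=cv2.INTER_CUBIC);b=cv2.resize(im[170:270,475:555],None,fx=5,fy=5,interpolation=cv2.INTER_CUBIC)
cv2.imwrite("pics/c9.png",cv2.convertScaleAbs(np.hstack([a,b]),alpha=1.8))
s=cv2.imread("pics/s9.png");t=cv2.imread("pics/t9.png")
cv2.imwrite("pics/d9.png",np.hstack([cv2.resize(s[120:200,320:400],None,fx=5,fy=5,interpolation=2),cv2.resize(t[155:235,155:235],None,fx=5,fy=5,interpolation=2)]))
```

```text
lens proj [[509.0987 220.1439]]
board edge proj [[280.8984 164.5276]
 [272.4697 164.5413]
 [289.3269 164.5189]
 [270.114  127.0708]
 [292.2269 127.0422]]
handle end [[261.2489 319.2875]
 [304.1536 319.2199]
 [302.1518 384.1065]
 [262.9606 384.1733]]
scene [[355.6624 157.824 ]
 [380.6101 138.9651]]
top [[205.1994 192.3289]
 [156.4933 207.5264]]
```

View pics/c9.png

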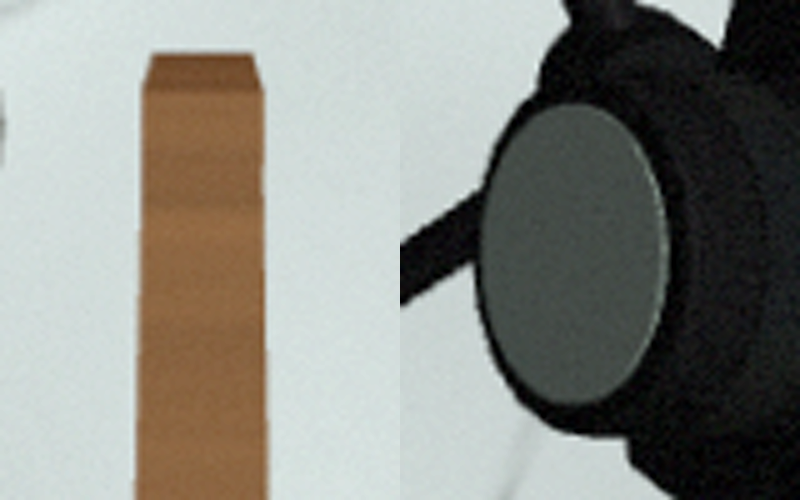

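View pics/d9.png

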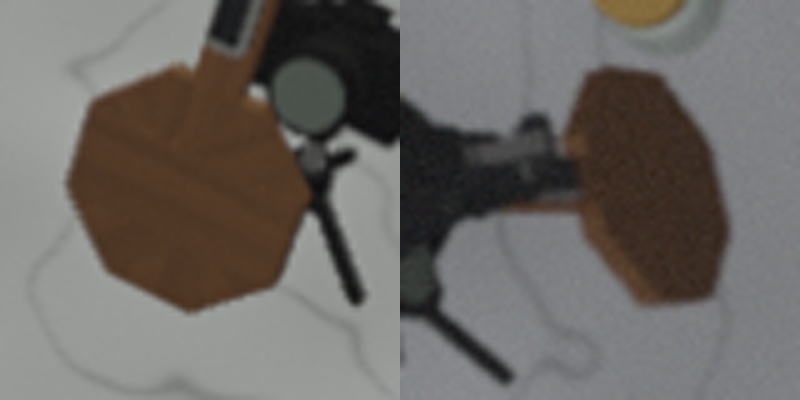

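Run:
```python
from h import *; from tg import *
c0=cam("wrist",np.eye(4))
for y in(-.007,.007):
  print(proj(c0,[[.087+x,y,z] for x,z in((.0259,-.0625),(-.0259,-.0625),(.0625,-.0259),(-.0625,-.0259))]))
# scene/top octagon mask centroid vs. predicted outline
T=np.load("pics/w9.npy")
a=np.radians(22.5+45*np.arange(8));r=.0625/np.cos(np.pi/8)
for f,k in(("scene","s9"),("top","t9")):
    sg=-1 # away-from-camera face: tool y negative side = +n
    O=np.array([[.0872+r*np.cos(t),sg*.007,r*np.sin(t)] for t in a])@T[:3,:3].T+T[:3,3]
    print(f,proj(cam(f),O).round(1).tolist())
```

```text
[[271.0667 123.5035]
 [268.9271 131.5181]
 [272.4697 164.5413]
 [267.5922 214.2371]]
[[290.9962 123.4775]
 [293.7599 131.4865]
 [289.3269 164.5189]
 [295.7218 214.1997]]
scene [[356.5, 182.5], [372.8, 177.4], [379.0, 160.8], [370.5, 142.2], [352.4, 133.8], [336.4, 140.3], [331.6, 157.0], [339.8, 174.1]]
top [[217.2, 183.1], [207.2, 169.5], [196.5, 168.0], [191.6, 181.0], [196.4, 201.2], [207.7, 215.0], [217.9, 214.3], [221.6, 201.1]]
```

>>> drive_tool(plan=[[[0.1, 0.5, 0, 0.4, 0.4, 0.1, 0], [0.2, 0.6, 0, 0.4, 0, 0, 0], [0.2, 0.6, 0, 0, 0, 0, 0], [0, 0, 0, 0, 0, 0, 0], [0, 0, 0, 0, 0, 0, 0]]])

```text
clock: 10.28
tcp_pos: [0.5771, 0.2543, 0.2807]
orientation: [0.705, -0.187, 0.683, -0.043]
wrist_force: [-0.8, 0.5, -2.5]
finger_gap: 0.0133
```

>>> drive_tool(plan=[[[0, 0, 0, 0, 0, 0, 0], [0, 0, 0, 0, 0, 0, 0], [0, 0, 0, 0, 0, 0, 0], [0, 0, 0, 0, 0, 0, 0], [0, 0, 0, 0, 0, 0, 0]]])

```text
clock: 10.7
tcp_pos: [0.5774, 0.2537, 0.2817]
orientation: [0.706, -0.186, 0.682, -0.043]
wrist_force: [0.1, 0.3, -3.1]
finger_gap: 0.0131
```

```bash
sed -i 's/\.0872,0,0\]/.0872,0,.0012]/' tg.py; python3 tg.py
```

```text
10.7 0.013136487879877406 [ 0.0982  0.3301 -3.059 ] q [ 0.4363  0.5054  0.4165  1.5603 -0.3185  0.2441] 0.0014431479692712257
[[ 0.065  -0.1925  0.9791  0.5774]
 [-0.3152  0.927   0.2032  0.2537]
 [-0.9468 -0.3219 -0.0004  0.2817]]
goal [0.5778 0.2527 0.2821] [0.5847 0.2254 0.1995]
shift cm (now axes) [-0.0037 -0.1202  0.0179] goal axes [-0.0036 -0.1202  0.0181] rotvec deg [ 0.1248  0.0182 -0.0173]
```

>>> drive_tool(plan=[[[0, -0.1, 0, 0, 0, 0, 0], [0, 0, 0, 0, 0, 0, 0], [0, 0, 0, 0, 0, 0, 0], [0, 0, 0, 0, 0, 0, 0], [0, 0, 0, 0, 0, 0, 0]]])

```text
clock: 11.12
tcp_pos: [0.5776, 0.2529, 0.2818]
orientation: [0.706, -0.186, 0.682, -0.043]
wrist_force: [0.1, 0.4, -2.2]
finger_gap: 0.0131
```

```bash
python3 tg.py
python3 - <<'E'
from h import *; from tg import *
s,_=snap("wrist","wA");snap("scene","sA");snap("top","tA")
T=RT(s);c=cam("wrist",T);print("lens in wrist",proj(c,L))
im=cv2.imread("pics/wA.png");sc=cv2.imread("pics/sA.png");t=cv2.imread("pics/tA.png")
f=lambda i,k:cv2.resize(i,None,fx=k,fy=k,interpolation=2)
cv2.imwrite("pics/dA.png",np.hstack([f(sc[110:190,330:410],5),f(t[155:235,145:225],5)]))
cv2.imwrite("pics/eA.png",cv2.convertScaleAbs(np.hstack([f(im[115:215,240:320],5),f(im[170:270,475:555],5)]),alpha=1.8))
E
```

```text
11.1167 0.013087393500208912 [ 0.0943  0.3538 -2.1957] q [ 0.4349  0.5047  0.4159  1.56   -0.3186  0.2427] 0.0034132337619944687
[[ 0.0648 -0.1927  0.9791  0.5776]
 [-0.3153  0.927   0.2033  0.2529]
 [-0.9468 -0.3219 -0.0007  0.2818]]
goal [0.5778 0.2527 0.2821] [0.5847 0.2254 0.1995]
shift cm (now axes) [-0.0197 -0.0323  0.0192] goal axes [-0.0197 -0.0323  0.0193] rotvec deg [ 0.1337  0.0053 -0.0152]
lens in wrist [[490.9728 221.5236]]
```

View pics/dA.png

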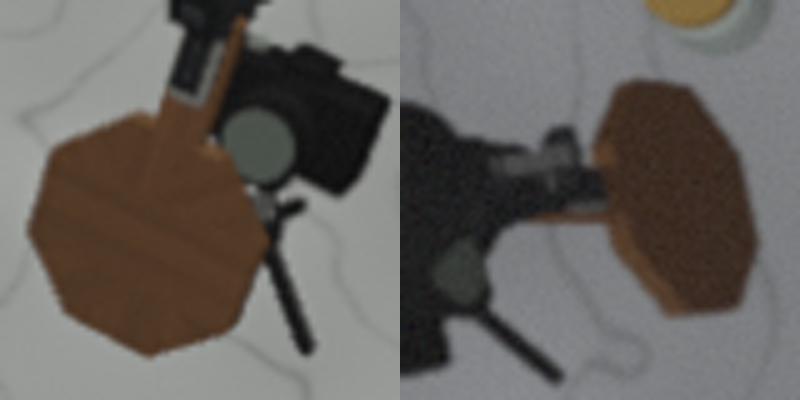

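View pics/eA.png

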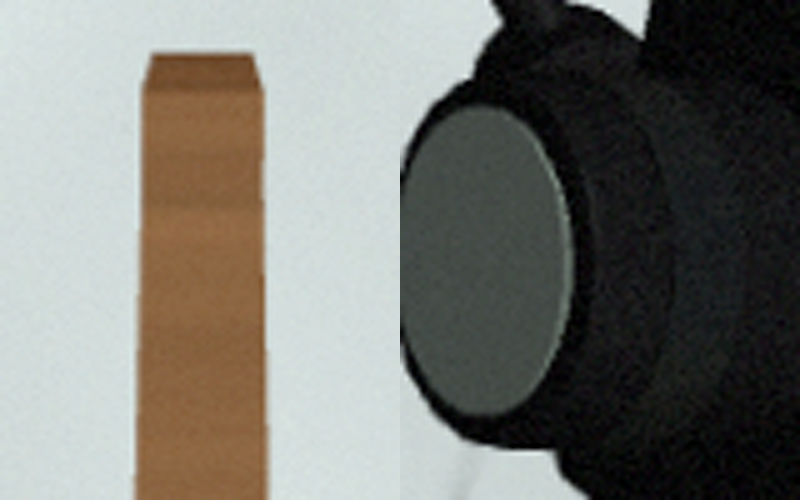

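View pics/sA.png

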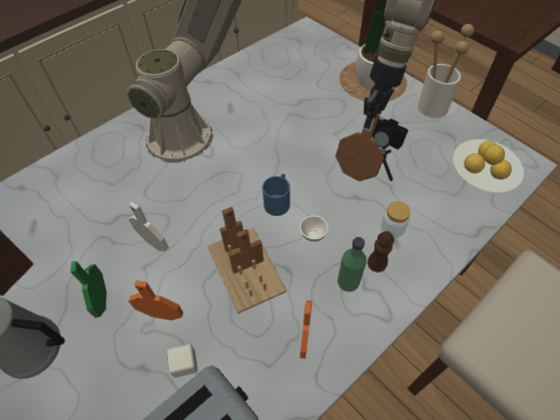

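Run:
```python
from h import *; from tg import *
S,T=cam("scene"),cam("top")
b,e1=tri([S,T],[(359.2,157),(202.2,194)]);l,e2=tri([S,T],[(381.7,139.2),(156.7,208)])
print(b,e1,l,e2); d=b-.007*n-l;print("in lens frame",d@n,d@np.cross(z,n),d@z, "abs vs C",b-.007*n-C)
```

```text
[0.5861 0.2236 0.2019] [np.float64(0.0029744259081404224), np.float64(0.002974425908140355)] [0.5563 0.3668 0.1481] [np.float64(0.0020621718011791133), np.float64(0.0020621718011791927)]
in lens frame 0.14875185335630142 0.00037414262281546716 0.003730585216144472 abs vs C [0.0001 0.0047 0.0001]
```

```bash
python3 -c "
from workcell import env
s=env.get_state();print(s['clock'],abs(s['qvel']).max(),s['finger_gap']);print(env.hand_in())"
```

```text
11.2667 0.0014452904137453463 0.013091151032878738
the job is handed in; nothing more can be done
None
```

I lifted the brown eight-sided board straight up out of the far slot. I then turned and leaned it to match the camera, and it is held there by the handle at 70 N. I handed the job in at 11.3 s with the arm still.

**Target from the wrist camera:** A fit to three views of the lens glass put it at (0.556, 0.3645, 0.151) m, looking 0.328 rad upward. By the arm's measured pose, the board's centre is within 0.5 mm of that target and the board is within 0.2° of square. This takes the glass as the front of the lens.

**Check from the scene and top cameras:** These put the board's centre at about (149, 0, 4) mm in the lens frame, against the wanted (150, 0, 0). The 4 mm height difference is about one pixel of reading error in those pictures. It comes with a 3 mm disagreement on the lens height, and I did not correct for it.

**Everything else:** In the last scene picture the other two boards, the camera and the bystanders look untouched, and the held board is clear of everything. Apart from the board's own weight, no contact force showed at the wrist.

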